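# Pull a pump cover down evenly by its four wing nuts

## Robot

A 6-joint arm with a two-finger parallel gripper is mounted at the origin on the work surface. World frame = base frame: x ahead of the robot, y to its left, z up, the work surface at z = 0. Lengths are in mm, angles in degrees, forces in N, time in s.
With the tool pointing down it reaches from about 400 to 825 mm from the base axis. Payload 7 kg.
Tool frame: the origin (TCP) lies on the front face of the gripper's body, between the roots of the fingers; the fingertips stand 66 mm ahead of it and the grasp point (between the pads) lies 47 mm ahead of it (tip_extent is the distance from the TCP to the fingertips, in mm); z points along the fingers, y is the direction in which the jaws open and shut (so a half turn about z gives the same grasp; the last joint's range is limited). The gripper opens to 88 mm and grips with 3 to 60 N. Pads are 19 mm wide; open, the fingers measure 130 mm over their backs; the gripper's body (78 mm by 193 mm) begins 47 mm behind the grasp point.
Start: joints at [-58.149, 20.546, 0.682, 0, -70.136, -16.507], TCP at [178.586, -650.924, 292.161] pointing down, gripper open.
Joint ranges: [-176.03, 176.03], [-82.01, 121.73], [-58.28, 71.71], [-173.87, 95.51], [-174.79, -0.11], [-173.66, 173.66]. Speed limits (degrees/s): [136.94, 136.94, 172.46, 180, 180, 180].

## Interface

Orientations are given as [roll, pitch, yaw] about the fixed x, y, z axes, in that order (R = Rz(yaw) Ry(pitch) Rx(roll)).
In Python, from station import state, read_camera, hand_in, tip_extent gives the robot as it stands.
- The arm moves only by the shell command python3 -m pendant 'ROWS' [FORCE]. ROWS is JSON, a list of rows, each a list of 3 entries, a list of its own where there are three numbers: the gripper command: -1 is shut, 1 is fully open, values between are in proportion, then the shift along the tool's x, y, z normalised to -1 to 1, where 1 is 0.04 m, then the turn, a rotation vector about the tool's x, y, z normalised to -1 to 1, where 1 is 0.08 rad. In form: [[hand, [tx, ty, tz], [rx, ry, rz]], ...]. A call has 1 to 8 rows; each row shifts and turns the commanded pose from where the row before left it, along the tool's axes as they then stand; what a row does not reach is not made up. A row lasts 1/10 s, in which the tool goes at most 50 mm and 8.59 degrees, less where a joint would pass 70% of its speed; a pose out of reach is approached as far as the arm can. A call with a number of a shift or a turn outside -1 to 1 is refused whole. A call with a gripper value outside its range is refused whole. The fingers move at their own pace and stop on an object; FORCE is the grip in N (left out, the last holds). Time passes only in rows, so rows that do not move let the fingers close. It gives the time, the measured TCP pose, the force and the opening at its end, in the units of the state.
- state(): the state, without advancing time (a new reading comes with each control period).
- read_camera(name): name is "scene" or "top"; returns a dict with "frame" (480x640x3 uint8, blue, green, red), "fx", "fy", "cx", "cy" (pixels), "world_to_cam" (4x4, takes a point from world to camera coordinates). Camera axes: x right, y down, z forward; pixel columns grow to the right and rows downward; lengths in mm; the calibration is good to about 2 mm. A picture is of the moment at which its call begins. There is no depth.
- hand_in(): hands the job in, once; it reports no verdict.
The state is a dict: "t": time; "joints": joint angles; "dq": joint speeds; "effort": joint torques, N m; "tcp_pos": TCP position; "tool_rot": TCP orientation; "contact_force": force on the tool from outside, world axes, zero at the start; "moment": the same for the moment, N m; "width": finger opening in mm.
Only numpy, scipy, OpenCV 4.12 (cv2) and the standard library are available. Lean on these libraries where they do the work, as an engineer would, in place of code of your own. Each camera call takes 0.05 s, during which the arm holds its last target. There are 200 camera calls.

## Task

The pump's cover has been put back with its four wing nuts finger-tight: give every nut a further half turn clockwise, crosswise - any one first, then the one diagonally opposite, then the third, then the last - so that the cover is drawn down level on its gasket. Finish each half turn before you go to the next nut (pushing the wings round with a fingertip will do it, in one stroke or several), never back a nut off or turn it much past the half turn, and leave the can, jar, funnel and breakers round the pump where they are.

Things in the scene. Friction and masses are not known exactly. Their poses are not given: they have to be found in the camera images.
- pump: blue cast pump casing, fixed, lying on its back on the counter: a drum 200 mm across, 74 mm high, with four lugs. Origin: centre of its underside, z up. Upright 20 mm studs at x = +/-75, y = +/-75 mm in its frame. A low discharge nozzle (72 mm flange) runs along its +x at y = -55 mm to x = 160 mm. Red drawers (250 mm high) fill the counter left of y = 0.45 m.
- cover: plain aluminium cover, 200 mm disc with four 52 mm lugs, 12 mm thick, under the four nuts on the casing's springy black gasket; top face 92 mm above the counter. Origin: centre of its underside; axes as the pump's. Four nuts home carry some 10 N each.
- elbow_end (a point): centre of the open end of the suction elbow cast on the cover: a 48 mm pipe rises from the cover's middle (72 mm foot) and bends level along its +x, between nuts 1 and 2, centreline 44 mm above the cover's top face; it ends here, 124 mm out, in a 60 mm collar 24 mm long (highest point 74 mm above the top face)
- nut_1 (a joint): turn of wing nut 1 in rad, 0 at the start (finger-tight), growing clockwise seen from above; half a turn is 3.14. It stays where it is left; about 0.15 N m turns it. Right-hand coarse thread: it goes down 6 mm a turn.
- nut_1_axis (a point): on the axis of steel wing nut 1 (far left (+x, +y) in the pump's frame, diagonally opposite nut 3), at mid-height of its wings, 125 mm above the counter. Two opposite upright wings: round ears 30 mm across, 8 mm thick, 90 mm over both ends, 15 mm up and down from here. The 38 mm hub ends 7 mm below here, the 20 mm stud 5 mm above.
- nut_1_wing (a point): middle of the outer end of one of the two wings of nut 1, 45 mm from its axis, same height as the axis point; it gives the direction in which the wings stand, which is any at the start
- nut_2 (a joint): turn of wing nut 2 in rad, 0 at the start (finger-tight), growing clockwise seen from above; half a turn is 3.14. It stays where it is left; about 0.15 N m turns it. Right-hand coarse thread: it goes down 6 mm a turn.
- nut_2_axis (a point): on the axis of steel wing nut 2 (far right (+x, -y) in the pump's frame, diagonally opposite nut 4), at mid-height of its wings, 125 mm above the counter. Two opposite upright wings: round ears 30 mm across, 8 mm thick, 90 mm over both ends, 15 mm up and down from here. The 38 mm hub ends 7 mm below here, the 20 mm stud 5 mm above.
- nut_2_wing (a point): middle of the outer end of one of the two wings of nut 2, 45 mm from its axis, same height as the axis point; it gives the direction in which the wings stand, which is any at the start
- nut_3 (a joint): turn of wing nut 3 in rad, 0 at the start (finger-tight), growing clockwise seen from above; half a turn is 3.14. It stays where it is left; about 0.15 N m turns it. Right-hand coarse thread: it goes down 6 mm a turn.
- nut_3_axis (a point): on the axis of steel wing nut 3 (near right (-x, -y) in the pump's frame, diagonally opposite nut 1), at mid-height of its wings, 125 mm above the counter. Two opposite upright wings: round ears 30 mm across, 8 mm thick, 90 mm over both ends, 15 mm up and down from here. The 38 mm hub ends 7 mm below here, the 20 mm stud 5 mm above.
- nut_3_wing (a point): middle of the outer end of one of the two wings of nut 3, 45 mm from its axis, same height as the axis point; it gives the direction in which the wings stand, which is any at the start
- nut_4 (a joint): turn of wing nut 4 in rad, 0 at the start (finger-tight), growing clockwise seen from above; half a turn is 3.14. It stays where it is left; about 0.15 N m turns it. Right-hand coarse thread: it goes down 6 mm a turn.
- nut_4_axis (a point): on the axis of steel wing nut 4 (near left (-x, +y) in the pump's frame, diagonally opposite nut 2), at mid-height of its wings, 125 mm above the counter. Two opposite upright wings: round ears 30 mm across, 8 mm thick, 90 mm over both ends, 15 mm up and down from here. The 38 mm hub ends 7 mm below here, the 20 mm stud 5 mm above.
- nut_4_wing (a point): middle of the outer end of one of the two wings of nut 4, 45 mm from its axis, same height as the axis point; it gives the direction in which the wings stand, which is any at the start
- spray_can: white spray can, 52 mm across, 150 mm high, standing near the pump. Origin: centre of its underside; to be left alone
- grease_jar: grey grease jar, 64 mm across, 85 mm high, standing near the pump. Origin: centre of its underside; to be left alone
- funnel: small black funnel standing on its 62 mm mouth, 100 mm high, near the pump. Origin: centre of its underside; to be left alone
- breaker_1: white circuit breaker lying on its side, 85 x 75 x 36 mm, on the counter near the pump. Origin: centre of its underside; to be left alone
- breaker_2: white circuit breaker lying on its side, 85 x 75 x 36 mm, on the counter near the pump. Origin: centre of its underside; to be left alone

How it is judged (in metres and radians):
On the way, in this order (a step that is already met when the one before it is completed fails the run):
1. one wing nut has had its half turn, the other three have not been turned yet (((value of joint nut_1 above 2.6 rad and value of joint each of nut_2, nut_3, nut_4 below 0.5 rad) or (value of joint each of nut_1, nut_3, nut_4 below 0.5 rad and value of joint nut_2 above 2.6 rad) or (value of joint each of nut_1, nut_2, nut_4 below 0.5 rad and value of joint nut_3 above 2.6 rad) or (value of joint each of nut_1, nut_2, nut_3 below 0.5 rad and value of joint nut_4 above 2.6 rad))), for 0.2 s.
2. the diagonally opposite nut has had its half turn too, the other two have not been turned yet (((value of joint each of nut_1, nut_3 above 2.6 rad and value of joint each of nut_2, nut_4 below 0.5 rad) or (value of joint each of nut_1, nut_3 below 0.5 rad and value of joint each of nut_2, nut_4 above 2.6 rad))), for 0.2 s.
3. a third nut has had its half turn, the last has not been turned yet (((value of joint nut_1 below 0.5 rad and value of joint each of nut_2, nut_3, nut_4 above 2.6 rad) or (value of joint each of nut_1, nut_3, nut_4 above 2.6 rad and value of joint nut_2 below 0.5 rad) or (value of joint each of nut_1, nut_2, nut_4 above 2.6 rad and value of joint nut_3 below 0.5 rad) or (value of joint each of nut_1, nut_2, nut_3 above 2.6 rad and value of joint nut_4 below 0.5 rad))), for 0.2 s.
At the end, for the whole second after the job is handed in: All four wing nuts stand 2.6 to 3.7 rad (half a turn, give or take 30 degrees) clockwise of their start and are at rest; the cover has come down at least 1.5 mm in the pump's frame, is level within 0.012 rad and at rest; the can, jar, funnel and both breakers are within 30 mm of their starts (value of joint nut_1 between 2.6 and 3.7 rad and value of joint nut_2 between 2.6 and 3.7 rad and value of joint nut_3 between 2.6 and 3.7 rad and value of joint nut_4 between 2.6 and 3.7 rad and velocity of joint nut_1 between -0.1 and 0.1 rad/s and velocity of joint nut_2 between -0.1 and 0.1 rad/s and velocity of joint nut_3 between -0.1 and 0.1 rad/s and velocity of joint nut_4 between -0.1 and 0.1 rad/s and z of cover in the frame of pump below 0.0785 m and angle between cover's own z axis and vertical below 0.012 rad and linear speed of cover below 0.02 m/s and distance of each of spray_can, grease_jar, funnel, breaker_1, breaker_2 from where it was at the start of the episode below 0.03 m); the robot touches nothing.
It fails at once if a wing nut is backed off by more than 0.35 rad (value of joint any of nut_1, nut_2, nut_3, nut_4 below -0.35 rad).
It fails at once if a wing nut is turned more than 3.9 rad (value of joint any of nut_1, nut_2, nut_3, nut_4 above 3.9 rad).
It fails at once if a bystander is shifted by more than 30 mm or tipped over (distance of any of spray_can, grease_jar, funnel, breaker_1, breaker_2 from where it was at the start of the episode above 0.03 m or angle between any of spray_can, grease_jar, funnel, breaker_1, breaker_2's own z axis and vertical above 0.5 rad).
It also fails if it takes over 67 s, if anything falls off the work surface, if the arm or the gripper's body presses on something with over 40 N, if the wrist force passes 120 N, or if a joint passes its speed limit or range.

## Working session

There is one attempt and no reset: what is moved stays moved. The work goes in short steps, Python scripts to look and compute and a shell command to move; the robot and the scene stay as the last step left them, time stands still between calls to the robot, and variables do not carry over. Pictures are saved under pics/ and viewed, about 8 in all and at most 12, crops included, and the job is handed in when it is done.

```bash
mkdir -p pics; ls; python3 - <<'E'
from station import state, read_camera, tip_extent
import cv2,numpy as np
print(state(), tip_extent if not callable(tip_extent) else tip_extent())
for n in("scene","top"):
    d=read_camera(n); cv2.imwrite(f"pics/{n}0.png",d["frame"]); print(n,d["fx"],d["cx"],d["cy"],np.round(d["world_to_cam"],3).tolist())
E
```

```text
pics
{'t': 0.0, 'joints': array([-5.81478097e+01,  2.05894731e+01,  6.33339905e-01, -2.23423012e-02,
       -7.01344368e+01, -1.65063556e+01]), 'dq': array([-0.01689695,  0.03799808, -0.16809051, -0.05659408,  0.09771615,
       -0.02111787]), 'effort': array([-2.29553414e-03, -5.82726073e+01,  2.93044996e+01,  6.99730843e+00,
        6.79521851e-03, -1.35986215e-04]), 'tcp_pos': array([ 178.51978144, -650.56463745,  291.23445166]), 'tool_rot': array([ 1.79907195e+02, -5.59800054e-03, -1.64661770e+02]), 'contact_force': array([-0.35492952,  0.06914552,  0.21819631]), 'moment': array([ 0.01250373,  0.02149526, -0.00051584]), 'width': 87.64537910945566} 65.60000000000001
scene 444.94032641588245 312.9356987974181 238.8621281240999 [[-0.862, 0.507, 0.013, 463.713], [0.318, 0.559, -0.766, -105.064], [-0.396, -0.656, -0.643, 1331.581], [0.0, 0.0, 0.0, 1.0]]
top 530.6202364238992 319.41707044305235 240.7132595004932 [[-0.025, -1.0, 0.019, 2.59], [-0.995, 0.023, -0.097, 580.21], [0.097, -0.021, -0.995, 1183.867], [0.0, 0.0, 0.0, 1.0]]
```

View pics/top0.png

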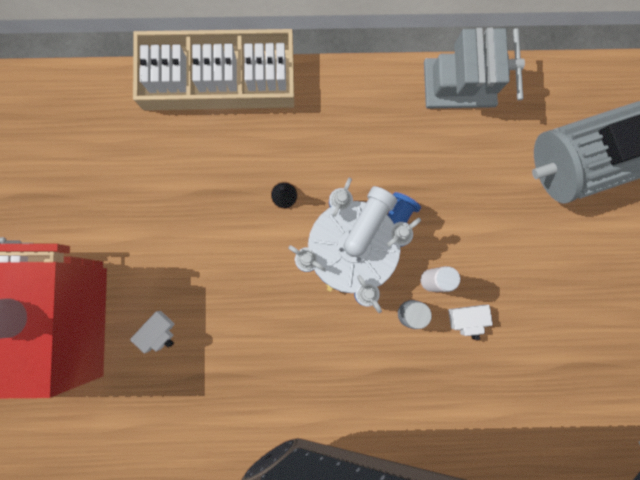

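View pics/scene0.png

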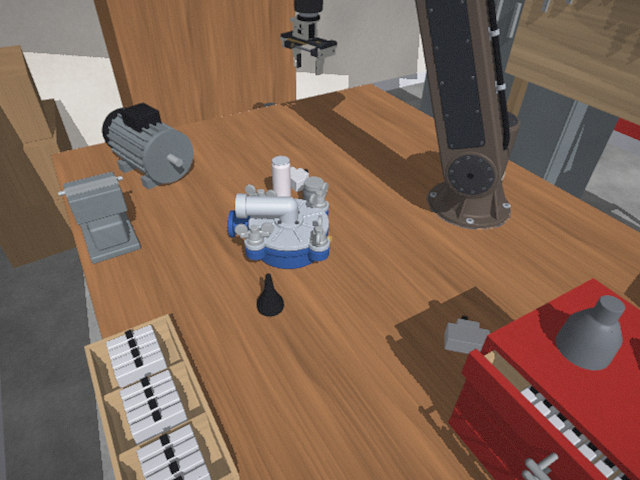

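The top view shows the pump at about (355,247), with nuts near (341,198), (402,233), (368,293) and (307,260). The elbow points up-right; the can (440,280), jar (415,315) and breaker (470,320) are at right, and the funnel is at (284,195). I'll zoom in on both views.

```bash
python3 - <<'E'
import cv2
a=cv2.imread("pics/top0.png")[175:325,275:475]
cv2.imwrite("pics/topc.png",cv2.resize(a,None,fx=4,fy=4,interpolation=cv2.INTER_CUBIC))
a=cv2.imread("pics/scene0.png")[150:285,215:365]
cv2.imwrite("pics/scc.png",cv2.resize(a,None,fx=4,fy=4,interpolation=cv2.INTER_CUBIC))
E
```

```text
(no output)
```

View pics/topc.png

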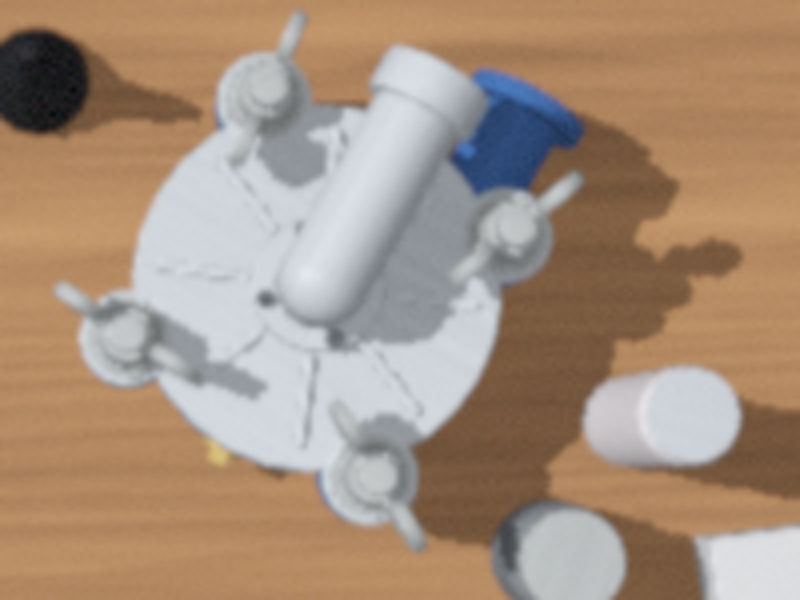

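View pics/scc.png

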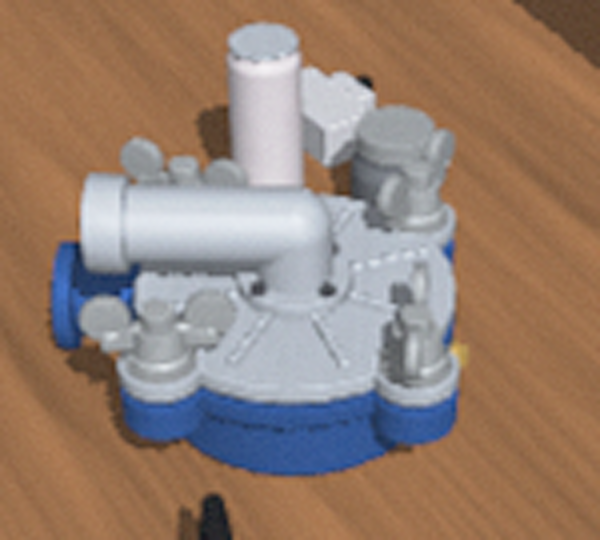

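Both views agree: the crops show all four nuts (stud tops and both wing ends visible in the top crop). Now the coordinates.

```bash
cat > h.py <<'E'
import numpy as np
from station import read_camera,state
def ray(d,u,v,z):
    W=np.array(d["world_to_cam"]);R,t=W[:3,:3],W[:3,3]
    c=-R.T@t; r=R.T@np.array([(u-d["cx"])/d["fx"],(v-d["cy"])/d["fy"],1])
    return c+r*(z-c[2])/r[2]
def proj(d,p):
    W=np.array(d["world_to_cam"]);q=W[:3,:3]@p+W[:3,3]
    return q[0]/q[2]*d["fx"]+d["cx"],q[1]/q[2]*d["fy"]+d["cy"]
E
python3 - <<'E'
from h import *
d=read_camera("top");s=read_camera("scene")
C=lambda U,V,z:ray(d,(U+.5)/4-.5+275,(V+.5)/4-.5+175,z)
pts={1:((270,88),(298,22),(237,158)),2:((517,230),(573,182),(461,272)),3:((375,473),(340,410),(418,545)),4:((130,332),(64,292),(193,372))}
ax={}
for n,(a,b,c) in pts.items():
    A=C(*a,130);B=C(*b,130);D=C(*c,130);ax[n]=A
    e=B-D
    print(n,A.round(1),"mid",((B+D)/2).round(1)[:2],"len",np.linalg.norm(e).round(1),"ang",np.degrees(np.arctan2(e[1],e[0])).round(1))
    u,v=proj(s,A);print("  scene crop",(u+.5-215)*4,(v+.5-150)*4)
c=sum(ax.values())/4;print("centre",c)
m=(ax[1]+ax[2]-ax[3]-ax[4]);print("pump yaw",np.degrees(np.arctan2(m[1],m[0])),[np.linalg.norm(ax[i]-ax[i%4+1]).round(1) for i in ax])
yaw=np.arctan2(m[1],m[0])
for i,(x,y) in {1:(75,75),2:(75,-75),3:(-75,-75),4:(-75,75)}.items():
    print(i,(c[:2]+[x*np.cos(yaw)-y*np.sin(yaw),x*np.sin(yaw)+y*np.cos(yaw)]).round(1))
E
```

```text
1 [662.6 -59.6 130. ] mid [661.6 -58.3] len 79.7 ang -25.5
  scene crop 158.04710833774288 310.04807213385175
2 [ 584.2 -187.2  130. ] mid [ 585.8 -187.4] len 76.5 ang -52.8
  scene crop 186.04422006119694 164.57071382605034
3 [ 459.1 -108.2  130. ] mid [ 456.8 -110.1] len 80.3 ang 28.4
  scene crop 417.04151442732723 171.0381773212166
4 [535.4  17.2 130. ] mid [535.4  18. ] len 79.2 ang 56.8
  scene crop 415.9369141618117 314.3267522720232
centre [560.31787378 -84.44368491 130.        ]
pump yaw -31.705075943096645 [np.float64(149.8), np.float64(148.0), np.float64(146.8), np.float64(148.5)]
1 [663.5 -60.1]
2 [ 584.7 -187.7]
3 [ 457.1 -108.8]
4 [535.9  18.8]
```

Measurements fit well (sides 147–150 mm for 150; projected stud tops land on the scene view). Plan: put the half-open fingers (36 mm) either side of each stud above its hub and rotate the tool clockwise about the nut's axis. Order is 2, 4, 3, 1. First I move above nut 2.

```bash
R='[-0.18,[-0.803,0.53,0],[0,0,0]]'; 
python3 -m pendant '[[-0.18,[-0.8,0.53,0],[0,0,0]],[-0.18,[-0.8,0.53,0],[0,0,0]],[-0.18,[-0.8,0.53,0],[0,0,0]],[-0.18,[-0.8,0.53,0],[0,0,0]],[-0.18,[-0.8,0.53,0],[0,0,0]],[-0.18,[-0.8,0.53,0],[0,0,0]],[-0.18,[-0.8,0.53,0],[0,0,0]],[-0.18,[-0.8,0.53,0],[0,0,0]]]' 20
python3 -m pendant '[[-0.18,[-0.8,0.53,0],[0,0,0]],[-0.18,[-0.8,0.53,0],[0,0,0]],[-0.18,[-0.8,0.53,0],[0,0,0]],[-0.18,[-0.8,0.53,0],[0,0,0]],[-0.18,[-0.8,0.53,0],[0,0,0]],[-0.18,[-0.8,0.53,0],[0,0,0]],[-0.18,[-0.8,0.53,0],[0,0,0]],[-0.18,[-0.8,0.53,0],[0,0,0]]]'
python3 -m pendant '[[-0.18,[0,0,0.2],[0,0,-1]],[-0.18,[0,0,0.2],[0,0,-1]],[-0.18,[0,0,0.2],[0,0,-1]],[-0.18,[0,0,0.2],[0,0,-1]],[-0.18,[0,0,0.2],[0,0,-1]],[-0.18,[0,0,0],[0,0,-1]],[-0.18,[0,0,0],[0,0,-1]],[-0.18,[0,0,0],[0,0,-1]]]'
python3 -m pendant '[[-0.18,[0,0,0],[0,0,-1]],[-0.18,[0,0,0],[0,0,-1]],[-0.18,[0,0,0],[0,0,-1]],[-0.18,[0,0,0],[0,0,-1]],[-0.18,[0,0,0],[0,0,-1]],[-0.18,[0,0,0],[0,0,-1]],[-0.18,[0,0,0],[0,0,-1]],[-0.18,[0,0,0],[0,0,-1]]]'
python3 -m pendant '[[-0.18,[0,0,0],[0,0,-1]],[-0.18,[0,0,0],[0,0,-1]],[-0.18,[0,0,0],[0,0,0]]]'
cat >> h.py <<'E'
N={1:(663.5,-60.1),2:(584.7,-187.7),3:(457.1,-108.8),4:(535.9,18.8)}
def rep(n=None,z=188):
    s=state();p=s["tcp_pos"];Y=np.radians(s["tool_rot"][2])
    print("t",s["t"],"p",p.round(1),"rot",s["tool_rot"].round(1),"j1,j6",s["joints"][[0,5]].round(1),"F",s["contact_force"].round(1),"Mz",s["moment"].round(2),"w",round(s["width"],1))
    if n:
        d=np.array(N[n])-p[:2]
        print("  to nut",n,"tool units",(np.array([d@[np.cos(Y),np.sin(Y)],d@[np.sin(Y),-np.cos(Y)],p[2]-z])/40).round(3))
E
python3 -c "
from h import *
rep(2)"
```

```text
t: 1.0
tcp_pos: [381.4, -418.3, 292.2]
tool_rot: [-180.0, 0.0, -164.7]
contact_force: [0.7, -1.0, 0.1]
width: 36.8
t: 1.8
tcp_pos: [583.4, -186.9, 292.2]
tool_rot: [180.0, -0.0, -164.7]
contact_force: [-0.3, -0.9, -0.4]
width: 36.0
t: 2.6
tcp_pos: [582.5, -188.3, 251.9]
tool_rot: [180.0, -0.0, -127.8]
contact_force: [-0.1, -0.4, 0.0]
width: 36.3
t: 3.4
tcp_pos: [582.5, -188.3, 252.0]
tool_rot: [180.0, 0.0, -91.1]
contact_force: [-0.7, 0.3, -0.1]
width: 35.7
t: 3.7
tcp_pos: [582.5, -188.3, 252.0]
tool_rot: [180.0, 0.0, -82.1]
contact_force: [0.3, -0.1, -0.9]
width: 35.7
t 3.7 p [ 582.5 -188.3  252. ] rot [180.    0.  -82.1] j1,j6 [0.3 7.6] F [ 0.3 -0.1 -0.9] Mz [0.02 0.12 0.  ] w 35.7
  to nut 2 tool units [-0.008 -0.057  1.6  ]
```

j1 carries a lateral shoulder offset of about 190 mm, so I have redone the j6 ranges. For nut 2 I should start near j6 = +170 with a 44 mm opening, so I rotate back to there now.

```bash
python3 -m pendant '[[0,[0,0,0],[0,0,-1]],[0,[0,0,0],[0,0,-1]],[0,[0,0,0],[0,0,-1]],[0,[0,0,0],[0,0,-1]],[0,[0,0,0],[0,0,-1]],[0,[0,0,0],[0,0,-1]],[0,[0,0,0],[0,0,-1]],[0,[0,0,0],[0,0,-1]]]' >/dev/null
python3 -m pendant '[[0,[0,0,0],[0,0,-1]],[0,[0,0,0],[0,0,-1]],[0,[0,0,0],[0,0,-1]],[0,[0,0,0],[0,0,-1]],[0,[0,0,0],[0,0,-1]],[0,[0,0,0],[0,0,-1]],[0,[0,0,0],[0,0,-1]],[0,[0,0,0],[0,0,-1]]]' >/dev/null
python3 -m pendant '[[0,[0,0,0],[0,0,-1]],[0,[0,0,0],[0,0,-1]],[0,[0,0,0],[0,0,-1]],[0,[0,0,0],[0,0,-1]],[0,[0,0,0],[0,0,-1]],[0,[0,0,0],[0,0,-1]],[0,[0,0,0],[0,0,-1]],[0,[0,0,0],[0,0,-1]]]' >/dev/null
python3 -m pendant '[[0,[0,0,0],[0,0,-1]],[0,[0,0,0],[0,0,-1]],[0,[0,0,0],[0,0,-1]],[0,[0,0,0],[0,0,-1]],[0,[0,0,0],[0,0,-1]],[0,[0,0,0],[0,0,-1]],[0,[0,0,0],[0,0,-1]],[0,[0,0,0],[0,0,-1]]]' >/dev/null
python3 -m pendant '[[0,[0,0,0],[0,0,-1]],[0,[0,0,0],[0,0,-1]],[0,[0,0,0],[0,0,-1]],[0,[0,0,0],[0,0,-0.5]],[0,[0,0,0],[0,0,0]]]' >/dev/null
python3 - <<'E'
from h import *
import cv2
rep(2)
E
```

```text
t 7.4 p [ 582.5 -188.3  252.1] rot [-180.    -0.    80.5] j1,j6 [  0.3 170.1] F [-0.2  0.2  0.5] Mz [-0.07  0.06 -0.03] w 43.5
  to nut 2 tool units [0.024 0.051 1.602]
```

```bash
python3 -m pendant '[[0,[0.02,0.05,0.6],[0,0,0]],[0,[0,0,0.5],[0,0,0]],[0,[0,0,0.3],[0,0,0]],[0,[0,0,0.2],[0,0,0]],[0,[0,0,0],[0,0,0]]]'
python3 - <<'E'
from h import *
import cv2
rep(2)
a=read_camera("scene")["frame"][90:290,180:380]; b=read_camera("top")["frame"][150:350,300:500]
cv2.imwrite("pics/n2a.png",cv2.resize(cv2.hconcat([a,b]),None,fx=2,fy=2,interpolation=cv2.INTER_CUBIC))
E
```

```text
t: 7.9
tcp_pos: [584.3, -187.9, 187.3]
tool_rot: [-179.9, 0.0, 80.5]
contact_force: [0.6, -0.8, 0.3]
width: 43.6
t 7.9 p [ 584.3 -187.9  187.3] rot [-179.9    0.    80.5] j1,j6 [  0.4 170.1] F [ 0.6 -0.8  0.3] Mz [-0.17  0.06  0.05] w 43.6
  to nut 2 tool units [ 0.006  0.008 -0.018]
```

View pics/n2a.png

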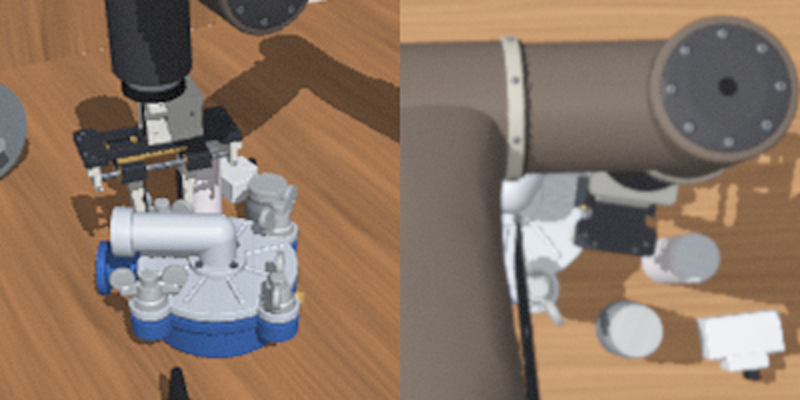

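The fingers straddle nut 2's stud (left crop around (163,200)), with no contact force. Now I turn clockwise, 16 rows first.

```bash
python3 -m pendant '[[0,[0,0,0],[0,0,1]],[0,[0,0,0],[0,0,1]],[0,[0,0,0],[0,0,1]],[0,[0,0,0],[0,0,1]],[0,[0,0,0],[0,0,1]],[0,[0,0,0],[0,0,1]],[0,[0,0,0],[0,0,1]],[0,[0,0,0],[0,0,1]]]'
python3 -c "
from h import *
rep(2)"
python3 -m pendant '[[0,[0,0,0],[0,0,1]],[0,[0,0,0],[0,0,1]],[0,[0,0,0],[0,0,1]],[0,[0,0,0],[0,0,1]],[0,[0,0,0],[0,0,1]],[0,[0,0,0],[0,0,1]],[0,[0,0,0],[0,0,1]],[0,[0,0,0],[0,0,1]]]'
python3 -c "
from h import *
rep(2)"
```

```text
t: 8.8
tcp_pos: [585.2, -188.1, 189.2]
tool_rot: [179.9, -0.1, 43.7]
contact_force: [0.7, -1.7, -2.7]
width: 43.7
t 8.8 p [ 585.2 -188.1  189.2] rot [ 1.799e+02 -1.000e-01  4.370e+01] j1,j6 [  0.4 133.3] F [ 0.7 -1.7 -2.7] Mz [-0.53 -0.24  0.18] w 43.7
  to nut 2 tool units [-0.003 -0.015  0.029]
t: 9.6
tcp_pos: [585.5, -188.0, 188.8]
tool_rot: [180.0, -0.1, 7.0]
contact_force: [2.2, -2.9, -4.9]
width: 44.1
t 9.6 p [ 585.5 -188.   188.8] rot [ 1.8e+02 -1.0e-01  7.0e+00] j1,j6 [ 0.4 96.6] F [ 2.2 -2.9 -4.9] Mz [-0.67 -0.87  0.19] w 44.1
  to nut 2 tool units [-0.019 -0.009  0.021]
```

```bash
python3 -m pendant '[[0,[0,0,0],[0,0,1]],[0,[0,0,0],[0,0,1]],[0,[0,0,0],[0,0,1]],[0,[0,0,0],[0,0,1]],[0,[0,0,0],[0,0,1]],[0,[0,0,0],[0,0,1]],[0,[0,0,0],[0,0,1]],[0,[0,0,0],[0,0,1]]]' | grep -A1 force
python3 -m pendant '[[0,[0,0,0],[0,0,1]],[0,[0,0,0],[0,0,1]],[0,[0,0,0],[0,0,1]],[0,[0,0,0],[0,0,1]],[0,[0,0,0],[0,0,1]],[0,[0,0,0],[0,0,1]],[0,[0,0,0],[0,0,1]],[0,[0,0,0],[0,0,1]]]' | grep -A1 force
python3 -m pendant '[[0,[0,0,0],[0,0,1]],[0,[0,0,0],[0,0,1]],[0,[0,0,0],[0,0,1]],[0,[0,0,0],[0,0,1]],[0,[0,0,0],[0,0,1]],[0,[0,0,0],[0,0,1]],[0,[0,0,0],[0,0,1]],[0,[0,0,0],[0,0,1]]]' | grep -A1 force
python3 -m pendant '[[0,[0,0,0],[0,0,0]]]' | grep -A1 force
python3 -c "
from h import *
rep(2)"
python3 -m pendant '[[0,[0,0,0],[0,0,-1]],[0,[0,0,0],[0,0,-1]],[0,[0,0,0],[0,0,-0.5]],[0,[0,0,-0.8],[0,0,0]],[0,[0,0,-0.8],[0,0,0]],[0,[0,0,0],[0,0,0]]]'
python3 -c "
from h import *
rep(4)"
```

```text
contact_force: [3.2, -3.3, -5.3]
width: 43.7
contact_force: [1.7, -3.1, -4.3]
width: 43.6
contact_force: [1.8, -3.6, -3.9]
width: 43.9
contact_force: [1.1, -2.5, -0.5]
width: 43.9
t 12.1 p [ 585.1 -188.3  189. ] rot [-179.9   -0.  -102.9] j1,j6 [  0.4 -13.2] F [ 1.1 -2.5 -0.5] Mz [-0.68  0.    0.07] w 43.9
  to nut 2 tool units [-0.013  0.014  0.025]
t: 12.7
tcp_pos: [587.1, -188.2, 258.1]
tool_rot: [-179.5, -0.1, -91.1]
contact_force: [0.7, 0.1, 0.0]
width: 43.5
t 12.7 p [ 587.1 -188.2  258.1] rot [-1.795e+02 -1.000e-01 -9.110e+01] j1,j6 [ 0.4 -1.6] F [0.7 0.1 0. ] Mz [0.05 0.02 0.04] w 43.5
  to nut 4 tool units [-5.15   1.382  1.752]
```

```bash
python3 -m pendant '[[0,[-0.858,0.23,0],[0,0,0]],[0,[-0.858,0.23,0],[0,0,0]],[0,[-0.858,0.23,0],[0,0,0]],[0,[-0.858,0.23,0],[0,0,0]],[0,[-0.858,0.23,0],[0,0,0]],[0,[-0.858,0.23,0],[0,0,0]],[0,[0,0,0],[0,0,-1]],[0,[0,0,0],[0,0,-1]]]' >/dev/null
python3 -m pendant '[[0,[0,0,0],[0,0,-1]],[0,[0,0,0],[0,0,-1]],[0,[0,0,0],[0,0,-1]],[0,[0,0,0],[0,0,-1]],[0,[0,0,0],[0,0,-1]],[0,[0,0,0],[0,0,-1]],[0,[0,0,0],[0,0,-1]],[0,[0,0,0],[0,0,-1]]]' >/dev/null
python3 -m pendant '[[0,[0,0,0],[0,0,-1]],[0,[0,0,0],[0,0,-1]],[0,[0,0,0],[0,0,-1]],[0,[0,0,0],[0,0,-1]],[0,[0,0,0],[0,0,-1]],[0,[0,0,0],[0,0,-1]],[0,[0,0,0],[0,0,-1]],[0,[0,0,0],[0,0,-1]]]' >/dev/null
python3 -m pendant '[[0,[0,0,0],[0,0,-1]],[0,[0,0,0],[0,0,-1]],[0,[0,0,0],[0,0,-1]],[0,[0,0,0],[0,0,-1]],[0,[0,0,0],[0,0,-1]],[0,[0,0,0],[0,0,0]]]' >/dev/null
python3 - <<'E'
from h import *
import cv2
rep(4)
a=read_camera("top")["frame"][175:325,275:475]
cv2.imwrite("pics/n2b.png",cv2.resize(a,None,fx=4,fy=4,interpolation=cv2.INTER_CUBIC))
E
```

```text
t 15.7 p [534.3  19.4 252.7] rot [-1.80e+02 -1.00e-01  1.43e+01] j1,j6 [23.1 81.2] F [ 0.2 -0.2  0.4] Mz [-0.09  0.14  0.03] w 43.6
  to nut 4 tool units [0.034 0.025 1.619]
```

View pics/n2b.png

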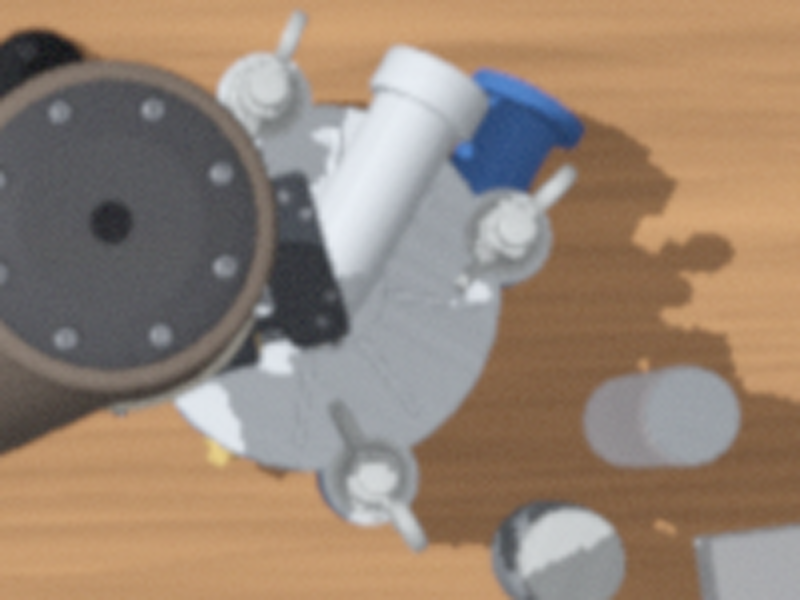

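Nut 2's wing now stands about 7° short of a full half turn, that is about 173° as predicted: tip (567,173) against (573,182) before. Nut 4 is next, with 42 rows.

```bash
python3 -m pendant '[[0,[0.03,0.025,0.6],[0,0,0]],[0,[0,0,0.5],[0,0,0]],[0,[0,0,0.3],[0,0,0]],[0,[0,0,0.2],[0,0,0]],[0,[0,0,0],[0,0,0]]]' | grep -A1 force
python3 -c "
from h import *
rep(4)"
python3 -m pendant '[[0,[0,0,0],[0,0,1]],[0,[0,0,0],[0,0,1]],[0,[0,0,0],[0,0,1]],[0,[0,0,0],[0,0,1]],[0,[0,0,0],[0,0,1]],[0,[0,0,0],[0,0,1]],[0,[0,0,0],[0,0,1]],[0,[0,0,0],[0,0,1]]]'
python3 -c "
from h import *
rep(4)"
```

```text
contact_force: [0.4, 0.2, 0.4]
width: 44.1
t 16.25 p [535.4  18.5 187.5] rot [1.80e+02 1.00e-01 1.41e+01] j1,j6 [23.  81.1] F [0.4 0.2 0.4] Mz [-0.1   0.16 -0.02] w 44.1
  to nut 4 tool units [ 0.014 -0.004 -0.013]
t: 17.05
tcp_pos: [536.3, 18.6, 189.1]
tool_rot: [-180.0, -0.1, -22.7]
contact_force: [1.3, -1.8, -2.6]
width: 43.9
t 17.05 p [536.3  18.6 189.1] rot [-1.80e+02 -1.00e-01 -2.27e+01] j1,j6 [22.9 44.3] F [ 1.3 -1.8 -2.6] Mz [-0.7  -0.44  0.15] w 43.9
  to nut 4 tool units [-0.01  -0.002  0.027]
```

```bash
for i in 1 2; do python3 -m pendant '[[0,[0,0,0],[0,0,1]],[0,[0,0,0],[0,0,1]],[0,[0,0,0],[0,0,1]],[0,[0,0,0],[0,0,1]],[0,[0,0,0],[0,0,1]],[0,[0,0,0],[0,0,1]],[0,[0,0,0],[0,0,1]],[0,[0,0,0],[0,0,1]]]' | grep force; done
for i in 1 2; do python3 -m pendant '[[0,[0,0,0],[0,0,1]],[0,[0,0,0],[0,0,1]],[0,[0,0,0],[0,0,1]],[0,[0,0,0],[0,0,1]],[0,[0,0,0],[0,0,1]],[0,[0,0,0],[0,0,1]],[0,[0,0,0],[0,0,1]],[0,[0,0,0],[0,0,1]]]' | grep force; done
python3 -m pendant '[[0,[0,0,0],[0,0,1]],[0,[0,0,0],[0,0,1]],[0,[0,0,0],[0,0,0]]]' | grep force
python3 -c "
from h import *
rep(4)"
python3 -m pendant '[[0,[0,0,0],[0,0,-1]],[0,[0,0,0],[0,0,-1]],[0,[0,0,0],[0,0,-0.5]],[0,[0,0,-0.8],[0,0,0]],[0,[0,0,-0.8],[0,0,0]],[0,[0,0,0],[0,0,0]]]' | grep force
python3 -c "
from h import *
rep(3)"
```

```text
contact_force: [3.8, -5.5, -3.2]
contact_force: [-0.2, -5.8, -2.0]
contact_force: [-0.9, -4.0, -3.0]
contact_force: [-0.5, -3.3, -4.7]
contact_force: [-1.1, -0.6, -0.3]
t 20.55 p [535.3  18.2 188.5] rot [-180.    -0.  -178.5] j1,j6 [  22.9 -111.4] F [-1.1 -0.6 -0.3] Mz [-0.29  0.43  0.1 ] w 43.8
  to nut 4 tool units [-0.015  0.015  0.012]
contact_force: [0.9, 0.9, -0.1]
t 21.15 p [538.4  19.3 257.7] rot [-180.     0.5 -166.8] j1,j6 [ 23.  -99.8] F [ 0.9  0.9 -0.1] Mz [ 0.   -0.03 -0.04] w 44.3
  to nut 3 tool units [ 2.713 -2.652  1.743]
```

```bash
python3 -m pendant '[[0,[0.66,-0.66,0],[0,0,0]],[0,[0.66,-0.66,0],[0,0,0]],[0,[0.66,-0.66,0],[0,0,0]],[0,[0.66,-0.66,0],[0,0,0]],[0,[0,0,0],[0,0,-0.5]],[0,[0,0,0],[0,0,-1]]]' | grep force
for i in 1 2 3 4; do python3 -m pendant '[[0,[0,0,0],[0,0,-1]],[0,[0,0,0],[0,0,-1]],[0,[0,0,0],[0,0,-1]],[0,[0,0,0],[0,0,-1]],[0,[0,0,0],[0,0,-1]],[0,[0,0,0],[0,0,-1]],[0,[0,0,0],[0,0,-1]],[0,[0,0,0],[0,0,-1]]]' | grep force; done
python3 -m pendant '[[0,[0,0,0],[0,0,0]]]' | grep force
python3 - <<'E'
from h import *
import cv2
rep(3)
a=read_camera("top")["frame"][175:325,275:475]
cv2.imwrite("pics/n4b.png",cv2.resize(a,None,fx=4,fy=4,interpolation=cv2.INTER_CUBIC))
E
```

```text
contact_force: [0.2, 0.1, 0.3]
contact_force: [-0.1, -0.3, -0.3]
contact_force: [0.1, -0.5, 0.4]
contact_force: [-0.9, 0.8, 0.2]
contact_force: [-0.4, 0.6, 0.0]
contact_force: [-0.4, -0.6, 1.0]
t 25.05 p [ 457.1 -108.   252.8] rot [-1.80e+02 -1.00e-01 -1.32e+01] j1,j6 [10.8 66. ] F [-0.4 -0.6  1. ] Mz [-0.11  0.13  0.  ] w 43.6
  to nut 3 tool units [0.004 0.02  1.621]
```

View pics/n4b.png

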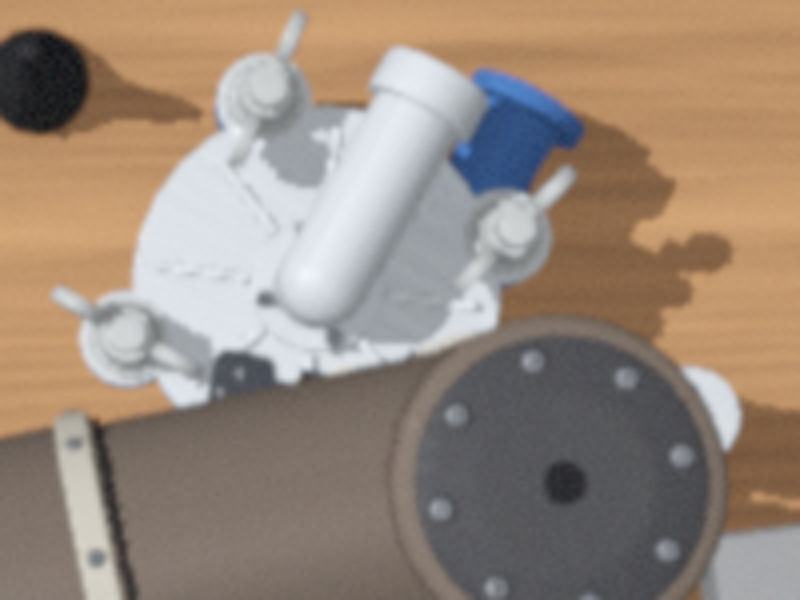

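Nut 4's wing line runs (58,293)–(193,368), within about 3° of a half turn, and nut 2 is unchanged. Now nut 3.

```bash
python3 -m pendant '[[0,[0,0.02,0.6],[0,0,0]],[0,[0,0,0.5],[0,0,0]],[0,[0,0,0.3],[0,0,0]],[0,[0,0,0.2],[0,0,0]],[0,[0,0,0],[0,0,0]]]' | grep force
python3 -c "
from h import *
rep(3)"
for i in 1 2 3 4 5; do python3 -m pendant '[[0,[0,0,0],[0,0,1]],[0,[0,0,0],[0,0,1]],[0,[0,0,0],[0,0,1]],[0,[0,0,0],[0,0,1]],[0,[0,0,0],[0,0,1]],[0,[0,0,0],[0,0,1]],[0,[0,0,0],[0,0,1]],[0,[0,0,0],[0,0,1]]]' | grep force; done
python3 -m pendant '[[0,[0,0,0],[0,0,1]],[0,[0,0,0],[0,0,1]],[0,[0,0,0],[0,0,0]]]' | grep force
python3 -c "
from h import *
rep(3)"
python3 -m pendant '[[0,[0,0,0],[0,0,-1]],[0,[0,0,0],[0,0,-1]],[0,[0,0,0],[0,0,-0.5]],[0,[0,0,-0.8],[0,0,0]],[0,[0,0,-0.8],[0,0,0]],[0,[0,0,0],[0,0,0]],[0,[0,0,0],[0,0,0]]]' | grep force
python3 -c "
from h import *
rep(1)"
```

```text
contact_force: [-1.0, 0.2, 0.0]
t 25.6 p [ 456.1 -108.9  187.5] rot [ 1.80e+02  1.00e-01 -1.34e+01] j1,j6 [10.7 65.9] F [-1.   0.2  0. ] Mz [-0.12  0.23  0.04] w 43.9
  to nut 3 tool units [ 0.023 -0.008 -0.012]
contact_force: [4.7, -6.3, -4.3]
contact_force: [0.6, -7.3, -0.9]
contact_force: [0.7, -4.0, -2.5]
contact_force: [2.1, -3.0, -4.6]
contact_force: [4.5, -4.4, -5.0]
contact_force: [4.4, -5.8, -3.6]
t 29.9 p [ 457.9 -109.3  189.2] rot [180.    0.2 153.9] j1,j6 [  10.7 -126.8] F [ 4.4 -5.8 -3.6] Mz [-1.67 -1.39  0.15] w 43.6
  to nut 3 tool units [0.023 0.003 0.031]
contact_force: [0.0, 0.2, 0.1]
t 30.6 p [ 457.  -108.8  253.6] rot [179.9   0.2 165.5] j1,j6 [  10.7 -115.2] F [0.  0.2 0.1] Mz [-0.03  0.06 -0.04] w 43.6
  to nut 1 tool units [-4.694  2.469  1.64 ]
```

```bash
python3 -m pendant '[[0,[-0.782,0.4115,0],[0,0,0]],[0,[-0.782,0.4115,0],[0,0,0]],[0,[-0.782,0.4115,0],[0,0,0]],[0,[-0.782,0.4115,0],[0,0,0]],[0,[-0.782,0.4115,0],[0,0,0]],[0,[-0.782,0.4115,0],[0,0,0]],[-0.318,[0,0,0],[0,0,-0.5]]]' | grep force
for i in 1 2 3; do python3 -m pendant '[[-0.318,[0,0,0],[0,0,-1]],[-0.318,[0,0,0],[0,0,-1]],[-0.318,[0,0,0],[0,0,-1]],[-0.318,[0,0,0],[0,0,-1]],[-0.318,[0,0,0],[0,0,-1]],[-0.318,[0,0,0],[0,0,-1]],[-0.318,[0,0,0],[0,0,-1]],[-0.318,[0,0,0],[0,0,-1]]]' | grep force; done
python3 -m pendant '[[-0.318,[0,0,0],[0,0,-1]],[-0.318,[0,0,0],[0,0,-1]],[-0.318,[0,0,0],[0,0,-1]],[-0.318,[0,0,0],[0,0,-1]],[-0.318,[0,0,0],[0,0,-1]],[-0.318,[0,0,0],[0,0,0]]]' | grep force
python3 - <<'E'
from h import *
import cv2
rep(1)
a=read_camera("top")["frame"][175:325,275:475]
cv2.imwrite("pics/n3b.png",cv2.resize(a,None,fx=4,fy=4,interpolation=cv2.INTER_CUBIC))
E
```

```text
contact_force: [-0.6, 0.1, -1.3]
contact_force: [0.2, 0.7, -0.4]
contact_force: [0.6, -0.2, 0.9]
contact_force: [0.7, -0.7, -0.2]
contact_force: [-0.9, 0.3, -0.9]
t 34.3 p [662.5 -60.1 251.1] rot [179.9   0.  -59.2] j1,j6 [11.6 19.3] F [-0.9  0.3 -0.9] Mz [-0.01  0.11 -0.01] w 29.9
  to nut 1 tool units [ 0.013 -0.022  1.577]
```

View pics/n3b.png

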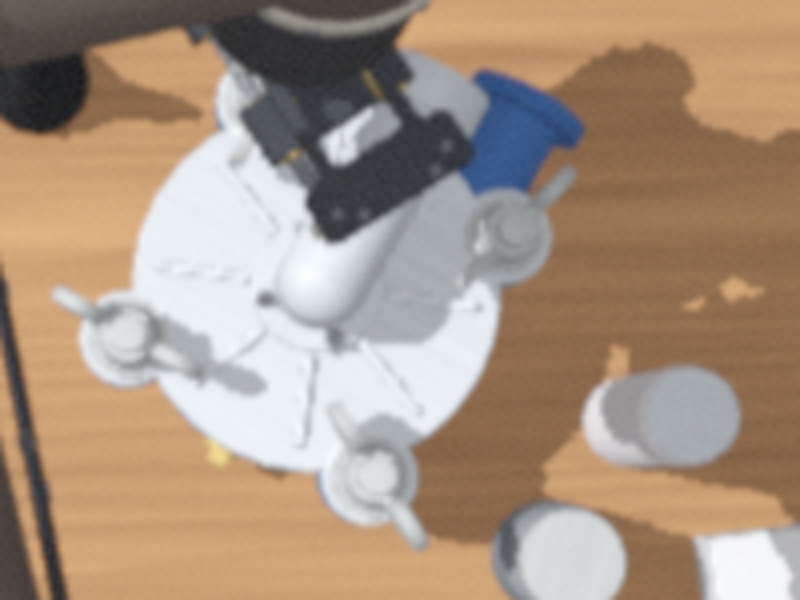

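Nut 3's wing line (340,408)–(420,543) is back on its original direction, so it has had its half turn; bystanders are unmoved. Last is nut 1.

```bash
python3 -m pendant '[[-0.318,[0.01,-0.02,0.6],[0,0,0]],[-0.318,[0,0,0.5],[0,0,0]],[-0.318,[0,0,0.3],[0,0,0]],[-0.318,[0,0,0.17],[0,0,0]],[-0.318,[0,0,0],[0,0,0]]]' | grep force
python3 -c "
from h import *
rep(1)"
for i in 1 2 3 4 5; do python3 -m pendant '[[-0.318,[0,0,0],[0,0,1]],[-0.318,[0,0,0],[0,0,1]],[-0.318,[0,0,0],[0,0,1]],[-0.318,[0,0,0],[0,0,1]],[-0.318,[0,0,0],[0,0,1]],[-0.318,[0,0,0],[0,0,1]],[-0.318,[0,0,0],[0,0,1]],[-0.318,[0,0,0],[0,0,1]]]' | grep force; done
python3 -m pendant '[[-0.318,[0,0,0],[0,0,1]],[-0.318,[0,0,0],[0,0,0]]]' | grep force
python3 -c "
from h import *
rep(1)"
python3 -m pendant '[[-0.318,[0,0,0],[0,0,-1]],[-0.318,[0,0,0],[0,0,-1]],[-0.318,[0,0,0],[0,0,-0.5]],[-0.318,[0,0,-0.8],[0,0,0]],[-0.318,[0,0,-0.8],[0,0,0]],[-0.318,[0,0,0],[0,0,0]],[-0.318,[0,0,0],[0,0,0]]]' | grep force
python3 -c "
from h import *
rep(1)"
```

```text
contact_force: [0.5, -0.1, -0.3]
t 34.85 p [663.4 -60.1 188.5] rot [179.9   0.  -59.3] j1,j6 [11.6 19.2] F [ 0.5 -0.1 -0.3] Mz [-0.01  0.12 -0.01] w 29.9
  to nut 1 tool units [ 0.001 -0.002  0.012]
contact_force: [0.6, -4.6, -3.0]
contact_force: [-0.4, -4.1, -3.5]
contact_force: [-1.0, -2.9, -4.8]
contact_force: [-1.7, -2.0, -7.2]
contact_force: [-1.4, 0.4, -6.3]
contact_force: [-2.2, -1.2, -2.9]
t 39.05 p [662.8 -60.2 189. ] rot [-179.9   -0.   112.7] j1,j6 [  11.6 -168.8] F [-2.2 -1.2 -2.9] Mz [-0.27  0.84  0.13] w 30.0
  to nut 1 tool units [-0.005  0.016  0.025]
contact_force: [-0.6, 1.0, -0.6]
t 39.75 p [664.6 -59.9 255.7] rot [1.798e+02 1.000e-01 1.244e+02] j1,j6 [  11.6 -157.2] F [-0.6  1.  -0.6] Mz [-0.05  0.08 -0.01] w 29.8
  to nut 1 tool units [ 0.012 -0.026  1.693]
```

```bash
python3 -m pendant '[[-0.318,[-0.825,-0.565,-0.2],[0,0,0]],[-0.318,[-0.825,-0.565,-0.2],[0,0,0]],[-0.318,[-0.825,-0.565,-0.2],[0,0,0]],[-0.318,[-0.825,-0.565,0],[0,0,0]],[-0.318,[-0.825,-0.565,0],[0,0,0]],[-0.318,[-0.825,-0.565,0],[0,0,0]],[-0.318,[-0.825,-0.565,0],[0,0,0]],[-0.318,[0,0,0],[0,0,0]]]'
python3 - <<'E'
import cv2
from h import *
b=read_camera("top")["frame"]; a=b[175:325,275:475]
cv2.imwrite("pics/end.png",cv2.resize(a,None,fx=4,fy=4,interpolation=cv2.INTER_CUBIC))
E
```

```text
t: 40.55
tcp_pos: [662.1, -344.7, 275.7]
tool_rot: [-179.9, -0.0, 124.1]
contact_force: [0.3, 0.6, -0.2]
width: 29.7
```

View pics/end.png

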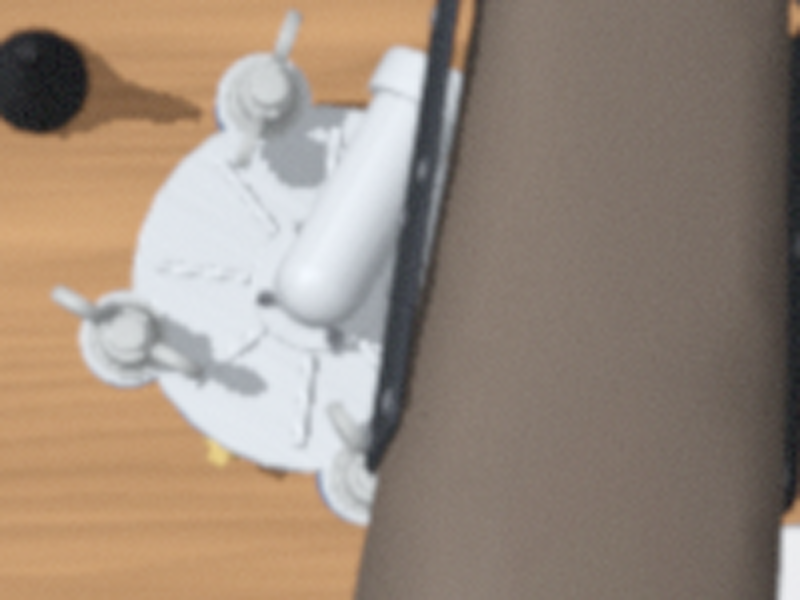

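Nut 1's wing line, (293,20)–(238,158), is within about 4° of its original direction, so its half turn is done. The arm is clear, so I hand in.

```bash
python3 -c "
from station import hand_in
print(hand_in())"
```

```text
the job is handed in; nothing more can be done
None
```

All four wing nuts had their half turn clockwise, in the order 2, 4, 3, 1. For each one I set the half-open fingers either side of the stud and turned the tool about the nut's axis in a single stroke.

- **Nut angles:** judged from the wing directions in the top view, the turns came to about 173° (nut 2), 177° (nut 4), 180° (nut 3) and 176° (nut 1). These are good to about 3°, and the allowed range is 149–212°.
- **Forces:** sampled contact forces stayed under about 10 N, and the fingers were clear of everything at about 40.5 s, when I handed in.
- **Bystanders:** the can, jar, funnel and the one breaker that shows in the crops looked unmoved wherever they were in view.
- **Not checked:** in the last picture the arm hid nut 2, part of nut 3, and the can, jar and breaker. They looked right in the picture before it, taken before nut 1 was turned. I did not check the second breaker after the start. I also did not measure the cover's drop or level directly. They follow only from four nearly equal half turns, about 3 mm of nut travel each.

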